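# Feel for the clear well and seat the new tube

## Robot

A 6-joint arm with a two-finger parallel gripper is mounted at the origin on the work surface. World frame = base frame: x ahead of the robot, y to its left, z up, the work surface at z = 0. Lengths are in m, angles in rad, forces in N, time in s.
With the tool pointing down it reaches from about 0.3 to 0.75 m from the base axis. Payload 8.5 kg.
Tool frame: the origin (TCP) lies at the very end of the fingers, on their centre line; the grasp point (between the pads) lies 19 mm behind it; z points along the fingers, y is the line along which they close (so a half turn about z gives the same grasp; the last joint's range is limited). The gripper opens to 85 mm and grips with 20 to 120 N. Pads are 22 mm wide; open, the fingers measure 114 mm over their backs; the gripper's body (76 mm by 85 mm) begins 54 mm behind the grasp point. The pads swing forward as they close: fully open they stand 13 mm farther back than shut.
Start: joints at [0.992, 0.381, 1.297, -0, 1.464, -0.215], TCP at [0.196, 0.514, 0.231] pointing down, gripper open.
Joint ranges: [-3.11, 3.11], [-0.89, 2.33], [0.22, 2.48], [-1.42, 4.56], [0.17, 2.85], [-2.88, 2.88]. Speed limits (rad/s): [2.39, 2.39, 3.14, 3.14, 3.14, 3.14].

## Interface

Orientations are given as a rotation vector (axis times angle).
In Python, from cell import env gives the robot as it stands. The module is installed in compiled form; this text tells all that it offers.
- The arm moves only by the tool send_rows, never from a script. Its argument "moves" is a list of rows, each a list of 3 entries, a list of its own where there are three numbers: the shift along the tool's x, y, z in m, then the turn, a rotation vector about the tool's x, y, z in rad, then the closure, from -1 (fully open) to 1 (shut). A call has exactly 5 rows; each row is the pose to reach, as a shift and turn from the pose commanded when the call began, along the tool's axes at that moment; what a row does not reach only later rows make up. A row lasts 1/12 s, in which the tool goes at most 41.7 mm and 7.16 degrees, less where a joint would pass 70% of its speed; a pose out of reach is approached as far as the arm can. A call with a gripper value outside its range is refused whole. The fingers move at their own pace and stop on an object; "force" is the grip in N (left out, the last holds). Time passes only in rows, so rows that repeat a pose let the fingers close, or fill a call up. It gives the time, the measured TCP pose, the force, the opening and the grip force at its end, in the units of the state.
- env.sense(): the state, without advancing time (a new reading comes with each control period).
- env.read_camera(name): name is "side" or "top"; returns a dict with "frame" (384x512x3 uint8, red, green, blue), "intrinsics" (3x3 intrinsics, pixels), "extrinsics" (4x4, takes a point from camera to world coordinates). Camera axes: x right, y up, looking along -z (the intrinsics and any distortion apply to the point x, -y, -z); pixel columns grow to the right and rows downward; lengths in m; the calibration is good to about 2 mm. A picture is of the moment at which its call begins. There is no depth.
- env.finish_job(): hands the job in; it is judged then, once.
Trained networks look in the newest picture that a camera, given by its name, has taken for a name from the list of things; names that differ only in an ending like _2 or _b are one class to them, and where a whole thing is asked for, a point or a joint stands for the part that bears it (a point fixed in the world has none). Each returns a list of dicts, best first, with "confidence" (0 to 1); they miss things now and then, are a little off and sometimes report something else, mostly with a low value. They report only what shows in the picture. A call takes as long as a camera call. They do not tell look-alikes from the thing itself.
- env.recognise(camera, query): "xyz" ([x, y, z] in m, in world coordinates, good to about 4 mm: the middle of the surface that is visible of it).
- env.cut_out(camera, query): "pixels" (384x512 bool, what is visible of it).
The state is a dict: "clock": time; "joint_positions": joint angles; "qvel": joint speeds; "joint_efforts": joint torques, N m; "ee_pos": TCP position; "eef_rot": TCP orientation; "wrist_force": force on the tool from outside, world axes, zero at the start; "moment": the same for the moment, N m; "gripper_width": finger opening in m; "grasp_force": force on a finger pad.
Only numpy, scipy, OpenCV 4.12 (cv2) and the standard library are available. Lean on these libraries where they do the work, as an engineer would, in place of code of your own. Each camera call takes 0.05 s, during which the arm holds its last target. There are 200 camera calls.

## Task

Two of the three shuttered wells of the cold block still hold a broken-off stub of an old tube, out of sight at the bottom. Take the new green-capped tube and use it to feel the wells gently, backing out of any that stops it short and never forcing or dropping it, until you find the clear well; press it fully home there until the sprung bottom just gives, and let go. Leave everything else on the counter where it is.

Things in the scene. Friction and masses are not known exactly. Their poses are not given: they have to be found in the camera images.
- tube: New medicine tube: loose, rigid, standing upright on the counter, 110 mm tall, about 0.12 kg. White barrel 26 mm in diameter (lowest 68 mm, foot bevelled 3 mm), above it a green cap 29 mm in diameter and 42 mm tall. Origin at the centre of its underside, z up along it. Hold it 90 to 95 mm above its underside, so that the fingers stay clear of the block when it is home.
- tube_center (a point): Centre of the tube, on its axis, 55 mm above its underside.
- block: Fixed aluminium block, blue front strip: 90 (own x) x 230 (own y) x 80 mm high, origin at the centre of its underside, z up. Three upright round wells, diameter 29 mm, at own y = -70, 0, +70 mm, x = 0. Which is clear varies. A clear well takes the tube 65 mm deep; a stub stops it 30 to 50 mm deep. Well bottoms are sprung: 3 N preload, 4 N/mm, 4 mm travel, then solid. Never press the block with more than 30 N.
- well_0 (a point): Centre of the mouth of the well at the block's own y = -70 mm, to the right seen from the robot; on the block's top face, 80 mm above the counter (2 mm bevel). A black two-leaf sprung shutter 4 mm below it hides the inside; a tube pushed down swings the leaves aside (under 4 N) and they close when it is drawn out.
- well_1 (a point): Centre of the mouth of the well at the block's own y = 0, the middle; on the block's top face, 80 mm above the counter (2 mm bevel). A black two-leaf sprung shutter 4 mm below it hides the inside; a tube pushed down swings the leaves aside (under 4 N) and they close when it is drawn out.
- well_2 (a point): Centre of the mouth of the well at the block's own y = +70 mm, to the left seen from the robot; on the block's top face, 80 mm above the counter (2 mm bevel). A black two-leaf sprung shutter 4 mm below it hides the inside; a tube pushed down swings the leaves aside (under 4 N) and they close when it is drawn out.
- carton_blue: Loose upright medicine carton with blue band, 50 x 90 x 70 mm high; not to be disturbed. Origin at its underside.
- carton_green: Loose carton with green band, 60 x 110 x 50 mm high; not to be disturbed. Origin at its underside.
- carton_flat: Loose flat carton with orange band, 45 x 120 x 35 mm high; not to be disturbed. Origin at its underside.
- pill_bottle: Loose small amber pill jar, diameter 36, 55 mm high; not to be disturbed. Origin at its underside.
- syrup: Loose amber syrup bottle, diameter 60, 130 mm high; not to be disturbed. Origin at its underside.
- count_tray: Loose blue tablet-counting tray, 140 x 180 x 22 mm; not to be disturbed. Origin at its underside.
- spatula: Loose counting spatula lying flat, 150 mm long; not to be disturbed.
- dish: Loose small terracotta-coloured dish, diameter 64, 25 mm high; not to be disturbed. Origin at its underside.
Not all that is in view belongs to the job. Several things have the shape of the tube; the one meant has the colours described above.

How it is judged:
On the way, in this order (a step that is already met when the one before it is completed fails the run):
1. the tube is picked up, its underside more than 90 mm above the counter (height (world z) of tube_center above 0.145 m), for 0.1 s.
2. the tube has been lowered at least 20 mm into a well ((horizontal distance between tube_center and well_0 below 0.006 m or horizontal distance between tube_center and well_1 below 0.006 m or horizontal distance between tube_center and well_2 below 0.006 m) and z of tube_center in the frame of block below 0.115 m), for 0.05 s.
3. the tube is pressed home so that the clear well's sprung bottom gives (at least 0.4 mm, about 4 to 5 N) ((horizontal distance between tube_center and well_0 below 0.004 m or horizontal distance between tube_center and well_1 below 0.004 m or horizontal distance between tube_center and well_2 below 0.004 m) and z of tube_center in the frame of block below 0.0696 m), for 0.02 s.
At the end, for the whole second after the job is handed in: The tube stands fully home in the clear well (its underside within 3.5 mm of the clear well's bottom level, axis within 4 mm of a well's centre, within 0.08 rad of upright), at rest and released ((horizontal distance between tube_center and well_0 below 0.004 m or horizontal distance between tube_center and well_1 below 0.004 m or horizontal distance between tube_center and well_2 below 0.004 m) and z of tube_center in the frame of block below 0.0735 m and angle between tube's own z axis and vertical below 0.08 rad and linear speed of tube below 0.02 m/s and contact force between tube and the arm below 0.1 N and contact force between tube and the fingers below 0.1 N); the robot touches nothing.
It fails at once if the cold block is pressed, directly or through a stub, with more than 30 N (contact force between block and anything else above 30 N).
It fails at once if the tube is dropped or rammed down a well (faster than 0.35 m/s inside it) ((horizontal distance between tube_center and well_0 below 0.01 m or horizontal distance between tube_center and well_1 below 0.01 m or horizontal distance between tube_center and well_2 below 0.01 m) and z of tube_center in the frame of block below 0.13 m and linear speed of tube above 0.35 m/s).
It fails at once if the tube is tipped over (more than 0.6 rad) (angle between tube's own z axis and vertical above 0.6 rad).
It fails at once if another thing on the counter is moved by more than 25 mm (distance of any of carton_blue, carton_green, carton_flat, pill_bottle, syrup, count_tray, spatula, dish from where it was at the start of the episode above 0.025 m).
It also fails if it takes over 64 s, if anything falls off the work surface, if the arm or the gripper's body presses on something with over 40 N, if the wrist force passes 120 N, or if a joint passes its speed limit or range.

## Working session

There is one attempt and no reset: what is moved stays moved. The work goes in short steps, Python scripts to look and compute and a tool call to move; the robot and the scene stay as the last step left them, time stands still between calls to the robot, and variables do not carry over. Pictures are saved under pics/ and viewed, at most 10 in all, crops included, and the job is handed in when it is done.

Besides the shell and the picture viewer there is one more tool, called by a JSON object that holds its "op" and its "data". send_rows: Moves the arm, as the interface text tells. Its arguments: {"type":"object","properties":{"moves":{"type":"array"},"force":{"type":"number"}},"required":["moves"]}

```bash
mkdir -p pics
cat > h.py <<'E'
import numpy as np, cv2
from cell import env
def proj(c,P):
    E=np.array(c['extrinsics']);K=np.array(c['intrinsics'])
    p=np.linalg.inv(E)@np.append(P,1); q=K@np.array([p[0],-p[1],-p[2]]); return q[:2]/q[2]
def ray(c,u,v,z):
    E=np.array(c['extrinsics']);K=np.array(c['intrinsics'])
    d=np.linalg.inv(K)@np.array([u,v,1.]); d=E[:3,:3]@np.array([d[0],-d[1],-d[2]]); o=E[:3,3]
    return o+d*(z-o[2])/d[2]
def save(n,im): cv2.imwrite('pics/'+n,im[...,::-1])
E
python3 - <<'E'
from h import *
ims=[]
for n in('top','side'):
    c=env.read_camera(n); ims.append(c['frame']); print(n,np.round(c['extrinsics'],3).tolist(),np.round(c['intrinsics'],1).tolist())
    for q in('tube','block','well_0','well_1','well_2'):
        print(q,[(np.round(d['xyz'],3).tolist(),round(d['confidence'],2),proj(c,d['xyz']).round().tolist()) for d in env.recognise(n,q)])
save('top.png',ims[0]);save('side.png',ims[1]);s=env.sense();print(s)
E
```

```text
top [[-0.029, 0.99, -0.14, 0.45], [-0.999, -0.031, -0.012, -0.036], [-0.016, 0.139, 0.99, 1.263], [0.0, 0.0, 0.0, 1.0]] [[445.5, 0.0, 259.0], [0.0, 445.5, 192.4], [0.0, 0.0, 1.0]]
tube [([0.703, -0.404, 0.003], 0.6, [391.0, 162.0]), ([0.534, -0.24, 0.111], 0.53, [344.0, 220.0]), ([0.598, -0.271, 0.11], 0.43, [355.0, 195.0]), ([0.452, -0.239, 0.109], 0.42, [345.0, 252.0])]
block [([0.547, 0.123, 0.08], 0.66, [205.0, 220.0])]
well_0 [([0.546, 0.122, 0.08], 0.61, [206.0, 220.0])]
well_1 [([0.546, 0.122, 0.08], 0.61, [206.0, 220.0])]
well_2 [([0.546, 0.122, 0.08], 0.61, [206.0, 220.0])]
side [[0.911, 0.297, -0.285, 0.278], [-0.412, 0.63, -0.659, -0.786], [-0.016, 0.718, 0.696, 0.923], [0.0, 0.0, 0.0, 1.0]] [[418.0, 0.0, 257.5], [0.0, 418.0, 190.6], [0.0, 0.0, 1.0]]
tube [([0.452, -0.262, 0.077], 0.84, [239.0, 286.0]), ([0.598, -0.288, 0.082], 0.81, [299.0, 271.0]), ([0.533, -0.262, 0.092], 0.77, [270.0, 270.0]), ([0.508, -0.324, 0.084], 0.61, [272.0, 297.0]), ([0.703, -0.399, 0.004], 0.43, [357.0, 310.0])]
block [([0.544, 0.084, 0.077], 0.66, [223.0, 184.0])]
well_0 [([0.544, 0.084, 0.07
[... 154 characters left out ...]
oint_positions': array([ 9.91701030e-01,  3.80601761e-01,  1.29740067e+00, -7.21006375e-06,
        1.46359239e+00, -2.15297296e-01]), 'qvel': array([-1.09345558e-03, -2.07739362e-03, -9.64901649e-05, -1.02948912e-03,
        1.26560770e-03,  2.77715129e-04]), 'joint_efforts': array([-7.50145136e-04, -4.48154747e+01, -2.31399697e+01, -2.15700625e-04,
        5.22013361e-04, -9.36550123e-06]), 'ee_pos': array([0.19569778, 0.51398863, 0.23132123]), 'eef_rot': array([ 5.68304238e-01,  3.08975702e+00, -7.49138105e-06]), 'wrist_force': array([-0.06381503,  0.11338407,  0.22521115]), 'moment': array([-0.00391621, -0.05048859, -0.06919171]), 'grasp_force': 0.0, 'gripper_width': 0.08565542876994928}
```

View pics/top.png

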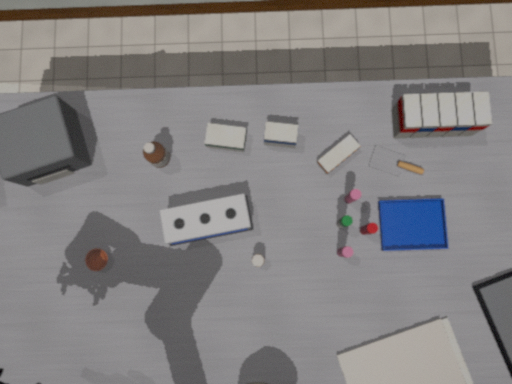

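View pics/side.png

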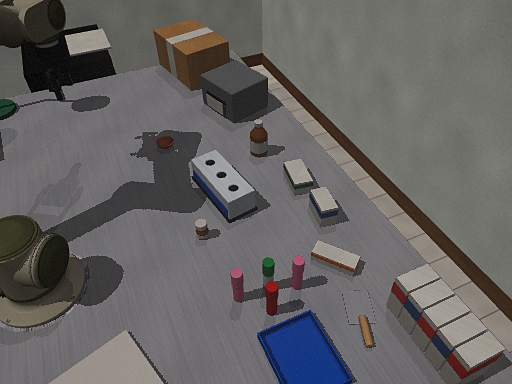

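Candidates in the top view are green-capped (347,221), pink (355,195), pink (347,252) and red (372,228). Only (347,221) has a green cap, so it fits the description. I'll confirm it in a crop and measure the cap and wells.

Run:
```python
from h import *
def blobs(m,lo,hi):
    n,l,s,ce=cv2.connectedComponentsWithStats(m.astype(np.uint8)); return [(ce[i],s[i]) for i in range(1,n) if lo<s[i][4]<hi]
cr=[]
for n in('top','side'):
    c=env.read_camera(n);f=c['frame'];hsv=cv2.cvtColor(f,cv2.COLOR_RGB2HSV)
    m=(hsv[...,0]>45)&(hsv[...,0]<85)&(hsv[...,1]>120)&(hsv[...,2]>40)
    for ce,s in blobs(m,15,800): print(n,'green',ce.round(1),s,ray(c,*ce,0.11).round(4),ray(c,*ce,.09).round(4))
    b=env.cut_out(n,'block')
    if b:
        bm=cv2.morphologyEx(b[0]['pixels'].astype(np.uint8),cv2.MORPH_CLOSE,np.ones((15,15)))
        m=(bm>0)&(hsv[...,2]<70)&(hsv[...,1]<140)
        for ce,s in blobs(m,25,300): print(n,'well',ce.round(1),s,ray(c,*ce,0.079).round(4))
    cr.append(cv2.resize(f[170:270,310:410] if n=='top' else f[235:335,215:315],(400,400),interpolation=cv2.INTER_CUBIC))
save('crop.png',np.hstack(cr))
```

```text
top green [346.2 220.4] [342 216  10  10  74] [ 0.5327 -0.2455  0.11  ] [ 0.5341 -0.2491  0.09  ]
top well [230.4 213.1] [227 210   8   7  42] [0.5639 0.056  0.079 ]
top well [204.4 218. ] [201 215   8   7  41] [0.5528 0.1255 0.079 ]
top well [178.9 223.3] [176 220   7   8  39] [0.5406 0.1939 0.079 ]
side green [  5.1 102. ] [ 0 99 14  8 63] [-0.0292  0.7977  0.11  ] [-0.0367  0.8366  0.09  ]
side green [  5.7 109.8] [  0 105  15  12  78] [-0.0279  0.7405  0.11  ] [-0.0354  0.7781  0.09  ]
side green [267.1 264.2] [263 258  11  18 115] [ 0.5289 -0.2544  0.11  ] [ 0.535  -0.2413  0.09  ]
side well [209.8 162.1] [206 160   9   5  37] [0.5417 0.1926 0.079 ]
side well [221.  174.5] [217 172   9   6  42] [0.5527 0.1232 0.079 ]
side well [225.6 205.7] [193 176  65  46 244] [ 0.5181 -0.0052  0.079 ]
side well [232.9 187.6] [228 185  10   6  47] [0.5639 0.0544 0.079 ]
```

View pics/crop.png

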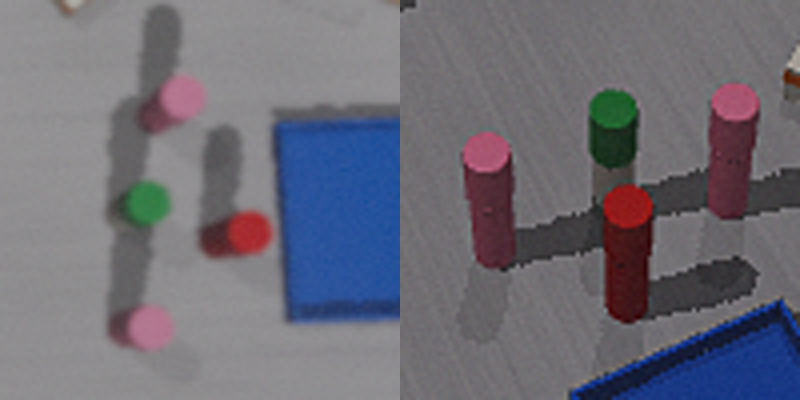

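The crop confirms it: the green cap on a white barrel is at top (347,221), and the pink and red tubes are decoys. The tube is at about (0.533,-0.247). The wells are at about (0.564,0.055), (0.5527,0.1243) and (0.541,0.193).

```bash
cat >> h.py <<'E'
from scipy.spatial.transform import Rotation as Rn
def plan(p0,R0,p1,yaw1,N):
    """per call: total tool shift, total turn about tool z; tool down, yaw = world angle of tool y"""
    y0=np.degrees(np.arctan2(R0[1,1],R0[0,1])); d=(yaw1-y0)
    for k in range(N):
        a=np.radians(y0+d*k/N); R=np.array([[np.sin(-a)*1,np.cos(a),0],[np.cos(a),np.sin(a),0],[0,0,-1]]).astype(float)
        # tool y=(cos,sin,0), z=(0,0,-1), x=y x z
        ty=R[:,1]; tz=np.array([0,0,-1.]); R=np.c_[np.cross(ty,tz),ty,tz]
        print('call',k,'shift',(R.T@((np.array(p1)-p0)/N)).round(4),'turn z',round(-np.radians(d/N),4))
def go(p1,yaw1=None,N=1):
    s=env.sense();R=Rn.from_rotvec(s['eef_rot']).as_matrix()
    y0=np.degrees(np.arctan2(R[1,1],R[0,1])); print('at',s['ee_pos'].round(4),'yaw',y0.round(2),'tilt',(R[:,2]).round(4),'F',s['wrist_force'].round(2),'w',round(s['gripper_width'],4),'t',s['clock'])
    plan(s['ee_pos'],R,p1,y0 if yaw1 is None else yaw1,N)
E
python3 -c "
from h import *
go([.533,-.247,.17],-65,5)"
```

```text
at [0.1957 0.514  0.2313] yaw 69.16 tilt [ 0.  0. -1.] F [-0.12  0.11  0.75] w 0.0858 t 0.8
call 0 shift [-0.1172 -0.1182  0.0123] turn z 0.4683
call 1 shift [-0.1579 -0.0526  0.0123] turn z 0.4683
call 2 shift [-0.1647  0.0244  0.0123] turn z 0.4683
call 3 shift [-0.136   0.0961  0.0123] turn z 0.4683
call 4 shift [-0.078   0.1471  0.0123] turn z 0.4683
```

{"op": "send_rows", "data": {"moves": [[[-0.0235, -0.0236, 0.0025], [0, 0, 0.094], -0.3], [[-0.047, -0.0473, 0.005], [0, 0, 0.187], -0.3], [[-0.07, -0.071, 0.0074], [0, 0, 0.281], -0.3], [[-0.094, -0.0946, 0.0098], [0, 0, 0.375], -0.3], [[-0.117, -0.118, 0.0123], [0, 0, 0.468], -0.3]]}}

```text
clock: 1.22
ee_pos: [0.2633, 0.3607, 0.219]
eef_rot: [1.275, 2.871, 0.0]
wrist_force: [0.0, 0.7, 0.0]
gripper_width: 0.0555
grasp_force: 0.0
```

{"op": "send_rows", "data": {"moves": [[[-0.0316, -0.0105, 0.0025], [0, 0, 0.094], -0.3], [[-0.063, -0.021, 0.005], [0, 0, 0.187], -0.3], [[-0.095, -0.0316, 0.0074], [0, 0, 0.281], -0.3], [[-0.126, -0.042, 0.0098], [0, 0, 0.375], -0.3], [[-0.158, -0.0526, 0.0123], [0, 0, 0.468], -0.3]]}}

```text
clock: 1.63
ee_pos: [0.3309, 0.2084, 0.2068]
eef_rot: [1.906, 2.497, 0.001]
wrist_force: [0.7, 0.5, -0.1]
gripper_width: 0.0555
grasp_force: 0.0
```

{"op": "send_rows", "data": {"moves": [[[-0.033, 0.005, 0.0025], [0, 0, 0.094], -0.3], [[-0.066, 0.0098, 0.005], [0, 0, 0.187], -0.3], [[-0.099, 0.0146, 0.0074], [0, 0, 0.281], -0.3], [[-0.132, 0.0195, 0.0098], [0, 0, 0.375], -0.3], [[-0.1647, 0.0244, 0.0123], [0, 0, 0.468], -0.3]]}}

```text
clock: 2.05
ee_pos: [0.3986, 0.056, 0.1946]
eef_rot: [2.434, 1.986, 0.001]
wrist_force: [1.2, 0.3, -0.1]
gripper_width: 0.0555
grasp_force: 0.0
```

{"op": "send_rows", "data": {"moves": [[[-0.027, 0.019, 0.0025], [0, 0, 0.094], -0.3], [[-0.054, 0.038, 0.005], [0, 0, 0.187], -0.3], [[-0.082, 0.058, 0.0074], [0, 0, 0.281], -0.3], [[-0.109, 0.077, 0.0098], [0, 0, 0.375], -0.3], [[-0.136, 0.096, 0.0123], [0, 0, 0.468], -0.3]]}}

```text
clock: 2.47
ee_pos: [0.4662, -0.0962, 0.1821]
eef_rot: [2.828, 1.367, 0.0]
wrist_force: [1.1, -0.1, 0.5]
gripper_width: 0.0556
grasp_force: 0.0
```

{"op": "send_rows", "data": {"moves": [[[-0.0156, 0.0294, 0.0025], [0, 0, 0.094], -0.3], [[-0.031, 0.059, 0.005], [0, 0, 0.187], -0.3], [[-0.047, 0.088, 0.0074], [0, 0, 0.281], -0.3], [[-0.0624, 0.118, 0.0098], [0, 0, 0.375], -0.3], [[-0.078, 0.147, 0.0123], [0, 0, 0.468], -0.3]]}}

```text
clock: 2.88
ee_pos: [0.5338, -0.2482, 0.1697]
eef_rot: [3.068, 0.675, 0.0]
wrist_force: [0.3, 0.2, 0.9]
gripper_width: 0.0557
grasp_force: 0.0
```

```bash
python3 -c "
from h import *
c=env.read_camera('side');save('s2.png',cv2.resize(c['frame'][190:350,170:370],(800,640))[:600])
go([.533,-.247,.072],-65,1)
print(env.sense()['joint_positions'])"
```

```text
at [ 0.5352 -0.2533  0.1687] yaw -65.7 tilt [ 0.0011 -0.0023 -1.    ] F [-3.6  -3.17 -0.92] w 0.0558 t 2.9333
call 0 shift [ 0.0006 -0.0067  0.0967] turn z -0.0122
[-6.41271659e-01  5.02440458e-01  1.28069151e+00 -1.26575067e-03
  1.35621044e+00  5.05640579e-01]
```

View pics/s2.png

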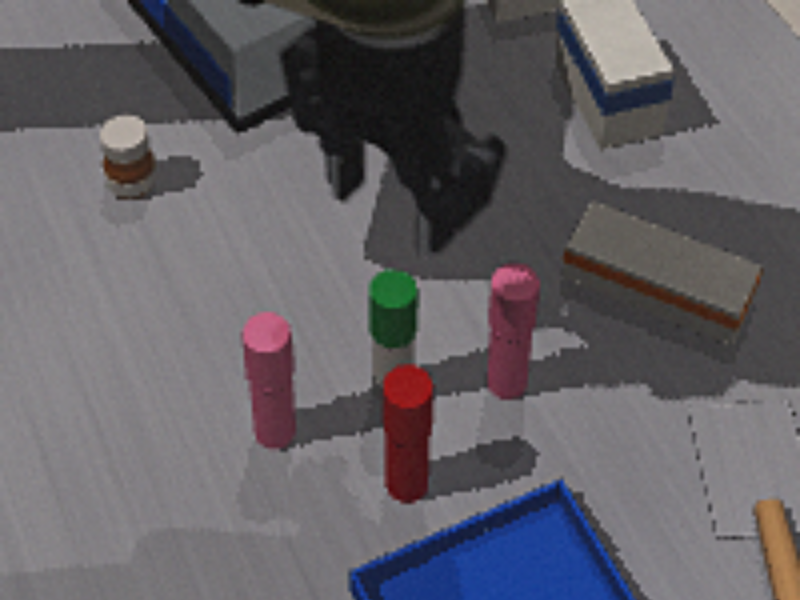

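The gripper, at crop (400,190), hangs over the green-capped tube (393,310) with free room on both finger sides. I'll descend.

{"op": "send_rows", "data": {"moves": [[[0, 0, 0.005], [0, 0, 0], -0.3], [[0, 0, 0.015], [0, 0, 0], -0.3], [[0, 0, 0.028], [0, 0, 0], -0.3], [[0, 0, 0.04], [0, 0, 0], -0.3], [[0, 0, 0.05], [0, 0, 0], -0.3]]}}

```text
clock: 3.35
ee_pos: [0.5326, -0.2451, 0.1185]
eef_rot: [-3.065, -0.685, 0.002]
wrist_force: [0.2, -0.9, -0.1]
gripper_width: 0.0553
grasp_force: 0.0
```

{"op": "send_rows", "data": {"moves": [[[0, 0, 0.013], [0, 0, 0], -0.3], [[0, 0, 0.026], [0, 0, 0], -0.3], [[0, 0, 0.038], [0, 0, 0], -0.3], [[0, 0, 0.048], [0, 0, 0], -0.3], [[0, 0, 0.048], [0, 0, 0], -0.3]]}}

```text
clock: 3.77
ee_pos: [0.5323, -0.2453, 0.0698]
eef_rot: [-3.063, -0.683, 0.004]
wrist_force: [-0.0, 0.6, -0.2]
gripper_width: 0.0555
grasp_force: 0.0
```

```bash
python3 -c "
from h import *
c=env.read_camera('side');save('s3.png',cv2.resize(c['frame'][200:320,190:350],(800,600)))
go([.533,-.247,.072],-65,1)"
```

```text
at [ 0.5328 -0.2458  0.071 ] yaw -64.87 tilt [-0.0016  0.0012 -1.    ] F [-0.12 -0.22  0.45] w 0.0555 t 3.8167
call 0 shift [-0.0003  0.0012 -0.001 ] turn z 0.0023
```

View pics/s3.png

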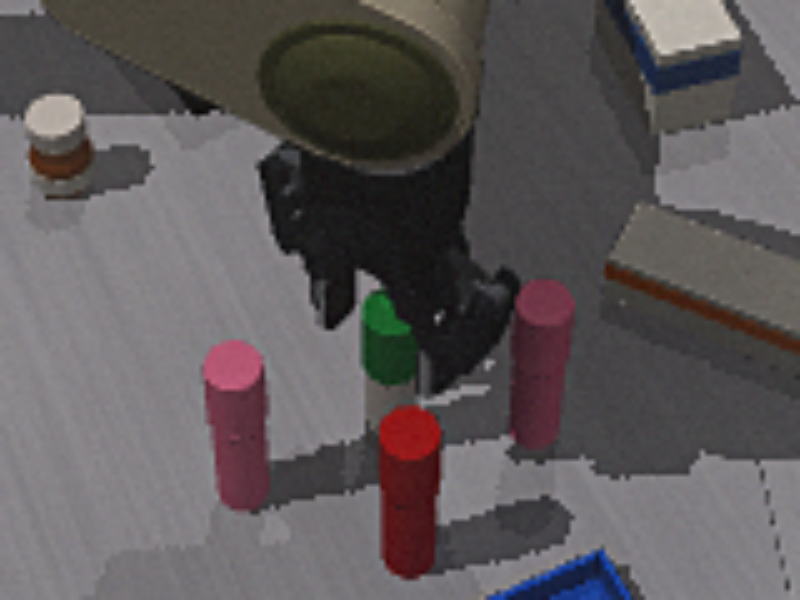

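The fingers straddle the green cap (390,330), clear of the pink and red tubes. I'll close.

{"op": "send_rows", "data": {"moves": [[[0, 0, 0], [0, 0, 0], 0.2], [[0, 0, 0], [0, 0, 0], 0.5], [[0, 0, 0], [0, 0, 0], 1], [[0, 0, 0], [0, 0, 0], 1], [[0, 0, 0], [0, 0, 0], 1]], "force": 45}}

```text
clock: 4.23
ee_pos: [0.5337, -0.2469, 0.0727]
eef_rot: [3.065, 0.682, 0.002]
wrist_force: [1.5, -0.1, 6.0]
gripper_width: 0.0279
grasp_force: 44.5
```

{"op": "send_rows", "data": {"moves": [[[0, 0, 0], [0, 0, 0], 1], [[0, 0, 0], [0, 0, 0], 1], [[0, 0, -0.01], [0, 0, 0], 1], [[0, 0, -0.025], [0, 0, 0], 1], [[0, 0, -0.045], [0, 0, 0], 1]]}}

```text
clock: 4.65
ee_pos: [0.5325, -0.246, 0.1166]
eef_rot: [-3.064, -0.682, 0.004]
wrist_force: [0.1, 0.1, -0.9]
gripper_width: 0.028
grasp_force: 44.4
```

{"op": "send_rows", "data": {"moves": [[[0, 0, -0.025], [0, 0, 0], 1], [[0, 0, -0.05], [0, 0, 0], 1], [[0, 0, -0.075], [0, 0, 0], 1], [[0, 0, -0.09], [0, 0, 0], 1], [[0, 0, -0.09], [0, 0, 0], 1]]}}

```text
clock: 5.07
ee_pos: [0.534, -0.247, 0.2106]
eef_rot: [3.062, 0.681, 0.006]
wrist_force: [-0.1, -0.1, -0.7]
gripper_width: 0.028
grasp_force: 44.4
```

```bash
python3 -c "
from h import *
go([.564,.055,.205],-65,2)
for n in('side','top'):
    c=env.read_camera(n);f=c['frame'];hsv=cv2.cvtColor(f,cv2.COLOR_RGB2HSV)
    m=(hsv[...,0]>45)&(hsv[...,0]<85)&(hsv[...,1]>120)&(hsv[...,2]>30)
    k,l,s,ce=cv2.connectedComponentsWithStats(m.astype(np.uint8));print(n,[(ce[i].round(1),s[i]) for i in range(1,k) if s[i][4]>10])
    if n=='side': save('s4.png',cv2.resize(f[130:290,180:380],(800,640))[:600])"
```

```text
at [ 0.534  -0.247   0.2106] yaw -64.91 tilt [ 0.0049 -0.0035 -1.    ] F [-0.11 -0.05 -0.67] w 0.028 t 5.0667
call 0 shift [ 0.0776 -0.1304  0.0028] turn z 0.0008
call 1 shift [ 0.0775 -0.1304  0.0028] turn z 0.0008
side [(array([  5.4, 102.1]), array([ 0, 99, 15,  8, 67], dtype=int32)), (array([  5.9, 109.8]), array([  0, 105,  15,  12,  80], dtype=int32)), (array([265.2, 229.2]), array([261, 219,   9,  21, 151], dtype=int32))]
top []
```

View pics/s4.png

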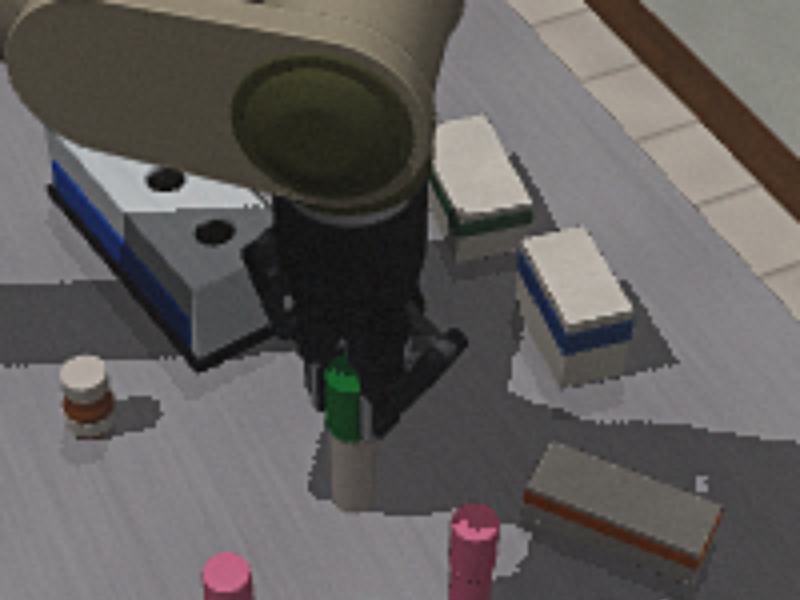

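The tube is held upright between the fingers at crop (347,430). Next is the hover over well_0.

{"op": "send_rows", "data": {"moves": [[[0.01, -0.0168, 0], [0, 0, 0], 1], [[0.027, -0.0454, 0], [0, 0, 0], 1], [[0.045, -0.0757, 0], [0, 0, 0], 1], [[0.063, -0.106, 0], [0, 0, 0], 1], [[0.081, -0.1363, 0], [0, 0, 0], 1]]}}

```text
clock: 5.58
ee_pos: [0.548, -0.087, 0.205]
eef_rot: [-3.065, -0.681, 0.005]
wrist_force: [0.4, 0.4, -1.8]
gripper_width: 0.0277
grasp_force: 44.4
```

{"op": "send_rows", "data": {"moves": [[[0.018, -0.0303, 0], [0, 0, 0], 1], [[0.036, -0.0606, 0.003], [0, 0, 0], 1], [[0.052, -0.0875, 0.006], [0, 0, 0], 1], [[0.066, -0.111, 0.009], [0, 0, 0], 1], [[0.0745, -0.125, 0.012], [0, 0, 0], 1]]}}

```text
clock: 6.0
ee_pos: [0.5623, 0.0589, 0.1928]
eef_rot: [-3.064, -0.685, 0.005]
wrist_force: [1.0, 0.4, -1.4]
gripper_width: 0.0279
grasp_force: 44.5
```

{"op": "send_rows", "data": {"moves": [[[0, 0, 0], [0, 0, 0], 1], [[0, 0, 0], [0, 0, 0], 1], [[0, 0, 0], [0, 0, 0], 1], [[0, 0, 0], [0, 0, 0], 1], [[0, 0, 0], [0, 0, 0], 1]]}}

```text
clock: 6.42
ee_pos: [0.5633, 0.055, 0.1947]
eef_rot: [-3.067, -0.68, 0.001]
wrist_force: [0.5, -0.8, -1.9]
gripper_width: 0.0278
grasp_force: 44.5
```

```bash
python3 -c "
from h import *
c=env.read_camera('side');f=c['frame'];s=env.sense();p=s['ee_pos'];print(s['eef_rot'])
go([.564,.055,.165])
for q in ([.564,.055,.08],[p[0],p[1],p[2]-.072],[p[0],p[1],p[2]-.004]): print(proj(c,q))
save('s5.png',cv2.resize(f[110:230,180:340],(800,600),interpolation=cv2.INTER_CUBIC))"
```

```text
[ 3.06705635e+00  6.80152157e-01 -2.90594775e-04]
at [0.5633 0.0552 0.1948] yaw -64.99 tilt [-2.e-04 -1.e-04 -1.e+00] F [ 0.49 -0.58 -2.67] w 0.028 t 6.4667
call 0 shift [0.0006 0.0004 0.0298] turn z -0.0
[232.81677164 187.22546978]
[231.71164235 176.42170191]
[230.24440165 158.02087007]
```

View pics/s5.png

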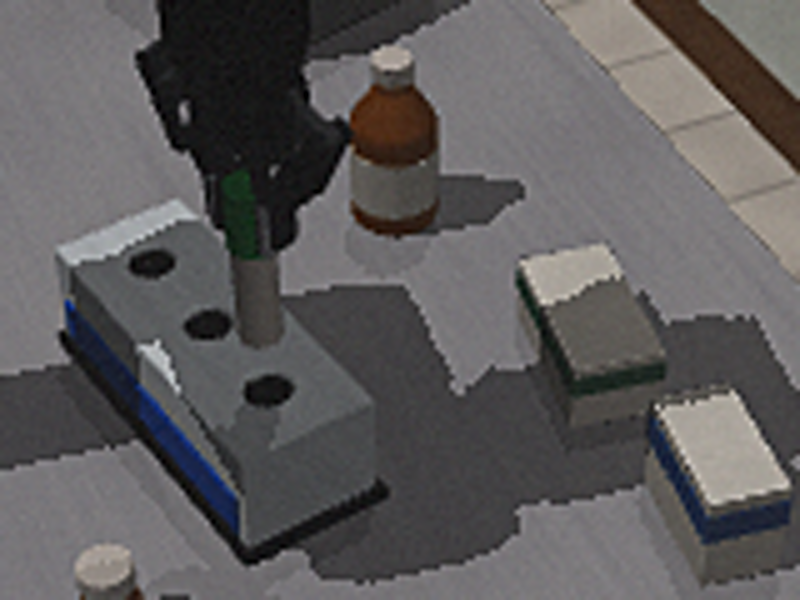

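The tube foot at crop (262,334) lies within about 1 mm of its predicted place, and well_0 at (269,390) is as measured. I'll lower gently with a light 20 N grip, which will slip before it can force anything.

{"op": "send_rows", "data": {"moves": [[[0.0006, 0.0004, 0.007], [0, 0, 0], 1], [[0.0006, 0.0004, 0.016], [0, 0, 0], 1], [[0.0006, 0.0004, 0.026], [0, 0, 0], 1], [[0.0006, 0.0004, 0.034], [0, 0, 0], 1], [[0.0006, 0.0004, 0.038], [0, 0, 0], 1]], "force": 22}}

```text
clock: 6.88
ee_pos: [0.5634, 0.0559, 0.1549]
eef_rot: [-3.066, -0.682, 0.004]
wrist_force: [-0.7, 0.6, -1.0]
gripper_width: 0.0276
grasp_force: 44.5
```

{"op": "send_rows", "data": {"moves": [[[0, 0, 0.001], [0, 0, 0], 1], [[0, 0, 0.003], [0, 0, 0], 1], [[0, 0, 0.005], [0, 0, 0], 1], [[0, 0, 0.007], [0, 0, 0], 1], [[0, 0, 0.007], [0, 0, 0], 1]]}}

```text
clock: 7.3
ee_pos: [0.564, 0.0559, 0.1496]
eef_rot: [-3.067, -0.682, 0.0]
wrist_force: [-0.1, 0.4, -1.3]
gripper_width: 0.0276
grasp_force: 44.5
```

{"op": "send_rows", "data": {"moves": [[[0, 0, 0.001], [0, 0, 0], 1], [[0, 0, 0.002], [0, 0, 0], 1], [[0, 0, 0.003], [0, 0, 0], 1], [[0, 0, 0.004], [0, 0, 0], 1], [[0, 0, 0.005], [0, 0, 0], 1]], "force": 22}}

```text
clock: 7.72
ee_pos: [0.5642, 0.0559, 0.1449]
eef_rot: [3.066, 0.682, 0.001]
wrist_force: [0.1, 0.0, 0.5]
gripper_width: 0.0279
grasp_force: 44.6
```

{"op": "send_rows", "data": {"moves": [[[0, 0, 0.002], [0, 0, 0], 1], [[0, 0, 0.004], [0, 0, 0], 1], [[0, 0, 0.006], [0, 0, 0], 1], [[0, 0, 0.008], [0, 0, 0], 1], [[0, 0, 0.01], [0, 0, 0], 1]]}}

```text
clock: 8.13
ee_pos: [0.5639, 0.056, 0.1344]
eef_rot: [-3.066, -0.682, 0.001]
wrist_force: [0.1, -0.2, -1.0]
gripper_width: 0.0277
grasp_force: 44.6
```

{"op": "send_rows", "data": {"moves": [[[0, 0, 0.002], [0, 0, 0], 1], [[0, 0, 0.004], [0, 0, 0], 1], [[0, 0, 0.006], [0, 0, 0], 1], [[0, 0, 0.008], [0, 0, 0], 1], [[0, 0, 0.01], [0, 0, 0], 1]]}}

```text
clock: 8.55
ee_pos: [0.564, 0.0559, 0.1246]
eef_rot: [-3.067, -0.682, 0.0]
wrist_force: [-0.2, -0.1, -0.9]
gripper_width: 0.0277
grasp_force: 44.5
```

{"op": "send_rows", "data": {"moves": [[[0, 0, 0.0005], [0, 0, 0], 1], [[0, 0, 0.001], [0, 0, 0], 1], [[0, 0, 0.0015], [0, 0, 0], 1], [[0, 0, 0.002], [0, 0, 0], 1], [[0, 0, 0.0025], [0, 0, 0], 1]]}}

```text
clock: 8.97
ee_pos: [0.5641, 0.0559, 0.1224]
eef_rot: [3.067, 0.682, 0.0]
wrist_force: [0.1, 0.5, -1.0]
gripper_width: 0.0279
grasp_force: 44.5
```

{"op": "send_rows", "data": {"moves": [[[0, 0, 0.0005], [0, 0, 0], 1], [[0, 0, 0.001], [0, 0, 0], 1], [[0, 0, 0.0015], [0, 0, 0], 1], [[0, 0, 0.002], [0, 0, 0], 1], [[0, 0, 0.0025], [0, 0, 0], 1]]}}

```text
clock: 9.38
ee_pos: [0.564, 0.056, 0.1198]
eef_rot: [-3.067, -0.682, 0.0]
wrist_force: [-0.5, -0.4, -1.5]
gripper_width: 0.0278
grasp_force: 44.5
```

{"op": "send_rows", "data": {"moves": [[[0, 0, 0.0005], [0, 0, 0], 1], [[0, 0, 0.001], [0, 0, 0], 1], [[0, 0, 0.0015], [0, 0, 0], 1], [[0, 0, 0.002], [0, 0, 0], 1], [[0, 0, 0.0025], [0, 0, 0], 1]]}}

```text
clock: 9.8
ee_pos: [0.564, 0.0559, 0.1173]
eef_rot: [3.067, 0.682, 0.0]
wrist_force: [0.2, -0.9, -0.9]
gripper_width: 0.0278
grasp_force: 44.5
```

{"op": "send_rows", "data": {"moves": [[[0, 0, 0.0005], [0, 0, 0], 1], [[0, 0, 0.001], [0, 0, 0], 1], [[0, 0, 0.0015], [0, 0, 0], 1], [[0, 0, 0.002], [0, 0, 0], 1], [[0, 0, 0.0025], [0, 0, 0], 1]]}}

```text
clock: 10.22
ee_pos: [0.564, 0.0559, 0.1148]
eef_rot: [-3.067, -0.682, -0.0]
wrist_force: [-0.6, -0.2, -0.9]
gripper_width: 0.0278
grasp_force: 44.5
```

{"op": "send_rows", "data": {"moves": [[[0, 0, 0.0005], [0, 0, 0], 1], [[0, 0, 0.001], [0, 0, 0], 1], [[0, 0, 0.0015], [0, 0, 0], 1], [[0, 0, 0.002], [0, 0, 0], 1], [[0, 0, 0.0025], [0, 0, 0], 1]]}}

```text
clock: 10.63
ee_pos: [0.564, 0.0559, 0.1123]
eef_rot: [3.067, 0.682, 0.0]
wrist_force: [0.4, -0.6, -1.4]
gripper_width: 0.028
grasp_force: 44.5
```

{"op": "send_rows", "data": {"moves": [[[0, 0, 0.0005], [0, 0, 0], 1], [[0, 0, 0.001], [0, 0, 0], 1], [[0, 0, 0.0015], [0, 0, 0], 1], [[0, 0, 0.002], [0, 0, 0], 1], [[0, 0, 0.0025], [0, 0, 0], 1]]}}

```text
clock: 11.05
ee_pos: [0.564, 0.0559, 0.1098]
eef_rot: [3.067, 0.682, -0.0]
wrist_force: [-0.0, -0.2, -1.9]
gripper_width: 0.0279
grasp_force: 44.5
```

{"op": "send_rows", "data": {"moves": [[[0, 0, 0.0005], [0, 0, 0], 1], [[0, 0, 0.001], [0, 0, 0], 1], [[0, 0, 0.0015], [0, 0, 0], 1], [[0, 0, 0.002], [0, 0, 0], 1], [[0, 0, 0.0025], [0, 0, 0], 1]]}}

```text
clock: 11.47
ee_pos: [0.564, 0.0559, 0.1073]
eef_rot: [3.067, 0.682, 0.0]
wrist_force: [-0.5, 1.4, -0.5]
gripper_width: 0.028
grasp_force: 44.5
```

{"op": "send_rows", "data": {"moves": [[[0, 0, 0.0005], [0, 0, 0], 1], [[0, 0, 0.001], [0, 0, 0], 1], [[0, 0, 0.0015], [0, 0, 0], 1], [[0, 0, 0.002], [0, 0, 0], 1], [[0, 0, 0.0025], [0, 0, 0], 1]]}}

```text
clock: 11.88
ee_pos: [0.564, 0.0559, 0.1048]
eef_rot: [3.067, 0.682, -0.0]
wrist_force: [-0.4, 0.6, -1.3]
gripper_width: 0.0279
grasp_force: 44.5
```

{"op": "send_rows", "data": {"moves": [[[0, 0, 0.0005], [0, 0, 0], 1], [[0, 0, 0.001], [0, 0, 0], 1], [[0, 0, 0.0015], [0, 0, 0], 1], [[0, 0, 0.002], [0, 0, 0], 1], [[0, 0, 0.0025], [0, 0, 0], 1]]}}

```text
clock: 12.3
ee_pos: [0.564, 0.0559, 0.1023]
eef_rot: [3.067, 0.682, -0.0]
wrist_force: [0.5, -0.0, -0.8]
gripper_width: 0.028
grasp_force: 44.5
```

{"op": "send_rows", "data": {"moves": [[[0, 0, 0.0005], [0, 0, 0], 1], [[0, 0, 0.001], [0, 0, 0], 1], [[0, 0, 0.0015], [0, 0, 0], 1], [[0, 0, 0.002], [0, 0, 0], 1], [[0, 0, 0.0025], [0, 0, 0], 1]]}}

```text
clock: 12.72
ee_pos: [0.564, 0.0559, 0.0998]
eef_rot: [3.067, 0.682, 0.0]
wrist_force: [0.0, 0.1, -0.5]
gripper_width: 0.0281
grasp_force: 44.5
```

{"op": "send_rows", "data": {"moves": [[[0, 0, 0.0005], [0, 0, 0], 1], [[0, 0, 0.001], [0, 0, 0], 1], [[0, 0, 0.0015], [0, 0, 0], 1], [[0, 0, 0.002], [0, 0, 0], 1], [[0, 0, 0.003], [0, 0, 0], 1]]}}

```text
clock: 13.13
ee_pos: [0.5641, 0.0559, 0.0968]
eef_rot: [3.067, 0.682, 0.0]
wrist_force: [0.4, -0.4, -1.2]
gripper_width: 0.0276
grasp_force: 44.5
```

Past 50 mm with no stop, so well_0 is the clear one. I'll approach the sprung bottom.

{"op": "send_rows", "data": {"moves": [[[0, 0, 0.001], [0, 0, 0], 1], [[0, 0, 0.002], [0, 0, 0], 1], [[0, 0, 0.003], [0, 0, 0], 1], [[0, 0, 0.004], [0, 0, 0], 1], [[0, 0, 0.005], [0, 0, 0], 1]]}}

```text
clock: 13.55
ee_pos: [0.564, 0.0559, 0.0917]
eef_rot: [3.067, 0.682, -0.0]
wrist_force: [0.3, -1.2, -1.6]
gripper_width: 0.028
grasp_force: 44.5
```

{"op": "send_rows", "data": {"moves": [[[0, 0, 0.0005], [0, 0, 0], 1], [[0, 0, 0.001], [0, 0, 0], 1], [[0, 0, 0.0015], [0, 0, 0], 1], [[0, 0, 0.002], [0, 0, 0], 1], [[0, 0, 0.0025], [0, 0, 0], 1]]}}

```text
clock: 13.97
ee_pos: [0.564, 0.0559, 0.0893]
eef_rot: [3.067, 0.682, -0.0]
wrist_force: [-0.5, -0.2, 0.4]
gripper_width: 0.028
grasp_force: 44.5
```

{"op": "send_rows", "data": {"moves": [[[0, 0, 0.0003], [0, 0, 0], 1], [[0, 0, 0.0006], [0, 0, 0], 1], [[0, 0, 0.0009], [0, 0, 0], 1], [[0, 0, 0.0012], [0, 0, 0], 1], [[0, 0, 0.0015], [0, 0, 0], 1]]}}

```text
clock: 14.38
ee_pos: [0.564, 0.0559, 0.0878]
eef_rot: [3.067, 0.682, 0.0]
wrist_force: [0.4, -0.5, -1.0]
gripper_width: 0.0277
grasp_force: 44.5
```

{"op": "send_rows", "data": {"moves": [[[0, 0, 0.0002], [0, 0, 0], 1], [[0, 0, 0.0004], [0, 0, 0], 1], [[0, 0, 0.0006], [0, 0, 0], 1], [[0, 0, 0.0008], [0, 0, 0], 1], [[0, 0, 0.001], [0, 0, 0], 1]]}}

```text
clock: 14.8
ee_pos: [0.5642, 0.0559, 0.0871]
eef_rot: [3.066, 0.682, 0.001]
wrist_force: [-0.7, 0.2, 3.8]
gripper_width: 0.0277
grasp_force: 44.9
```

{"op": "send_rows", "data": {"moves": [[[0, 0, 0.0002], [0, 0, 0], 1], [[0, 0, 0.0004], [0, 0, 0], 1], [[0, 0, 0.0006], [0, 0, 0], 1], [[0, 0, 0.0008], [0, 0, 0], 1], [[0, 0, 0.0008], [0, 0, 0], 1]]}}

```text
clock: 15.22
ee_pos: [0.5642, 0.0559, 0.0864]
eef_rot: [3.066, 0.682, 0.001]
wrist_force: [-0.3, 0.0, 5.9]
gripper_width: 0.0278
grasp_force: 45.0
```

The slope of about 3–4 N/mm from a 3–4 N start at full depth is the sprung bottom. I'll add a touch more for margin.

{"op": "send_rows", "data": {"moves": [[[0, 0, 0.0002], [0, 0, 0], 1], [[0, 0, 0.0004], [0, 0, 0], 1], [[0, 0, 0.0006], [0, 0, 0], 1], [[0, 0, 0.0006], [0, 0, 0], 1], [[0, 0, 0.0006], [0, 0, 0], 1]]}}

```text
clock: 15.63
ee_pos: [0.5643, 0.056, 0.086]
eef_rot: [3.066, 0.682, 0.001]
wrist_force: [-1.0, 0.2, 8.0]
gripper_width: 0.028
grasp_force: 45.1
```

{"op": "send_rows", "data": {"moves": [[[0, 0, -0.0005], [0, 0, 0], 1], [[0, 0, -0.001], [0, 0, 0], 1], [[0, 0, -0.001], [0, 0, 0], 0.2], [[0, 0, -0.001], [0, 0, 0], -0.1], [[0, 0, -0.001], [0, 0, 0], -0.3]]}}

```text
clock: 16.05
ee_pos: [0.5639, 0.0559, 0.086]
eef_rot: [-3.066, -0.682, 0.001]
wrist_force: [0.3, -0.5, -0.2]
gripper_width: 0.055
grasp_force: 0.0
```

{"op": "send_rows", "data": {"moves": [[[0, 0, -0.001], [0, 0, 0], -0.3], [[0, 0, -0.001], [0, 0, 0], -0.3], [[0, 0, -0.006], [0, 0, 0], -0.3], [[0, 0, -0.015], [0, 0, 0], -0.3], [[0, 0, -0.03], [0, 0, 0], -0.3]]}}

```text
clock: 16.47
ee_pos: [0.5635, 0.056, 0.1164]
eef_rot: [-3.066, -0.682, 0.003]
wrist_force: [-0.2, -0.3, -0.1]
gripper_width: 0.0552
grasp_force: 0.0
```

{"op": "send_rows", "data": {"moves": [[[0, 0, -0.02], [0, 0, 0], -0.3], [[0, 0, -0.045], [0, 0, 0], -0.3], [[0, 0, -0.07], [0, 0, 0], -0.3], [[0, 0, -0.085], [0, 0, 0], -0.3], [[0, 0, -0.085], [0, 0, 0], -0.3]]}}

```text
clock: 16.88
ee_pos: [0.5653, 0.0559, 0.2057]
eef_rot: [3.064, 0.682, 0.011]
wrist_force: [-0.1, -0.3, 1.3]
gripper_width: 0.0557
grasp_force: 0.0
```

```bash
python3 -c "
from h import *
c=env.read_camera('side');f=c['frame'];s=env.sense();print(s['ee_pos'],s['wrist_force'],s['gripper_width'])
print('expected cap top px in crop',(proj(c,[.564,.0555,.125])-[180,110])*5+2)
save('s6.png',cv2.resize(f[110:230,180:340],(800,600),interpolation=cv2.INTER_CUBIC))"
```

```text
[0.56453991 0.05590915 0.20336559] [ 0.08561496  0.24185902 -0.45727558] 0.055737828158294055
expected cap top px in crop [261.23551095 330.4760413 ]
```

View pics/s6.png

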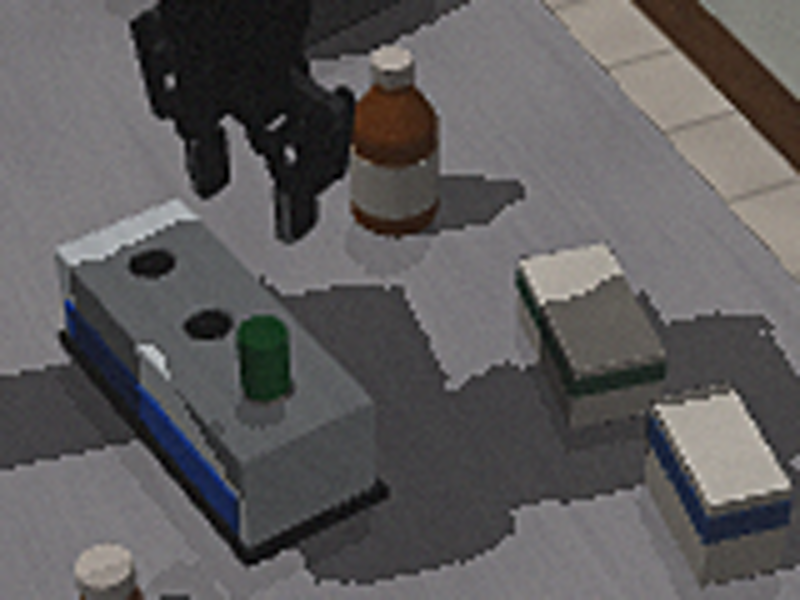

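The tube stands home in well_0. Only the cap shows, its top at crop (263,332) against an expected (261,330), and the gripper is clear above it.

```bash
python3 -c "
from h import *
print(env.finish_job())"
```

```text
the job is handed in; nothing more can be done
None
```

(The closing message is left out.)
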